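Feed a slat to the stop of a cutting jig with a push stick

ROBOT

A 6-joint arm with a two-finger parallel gripper is mounted at the origin on a cart in front of the work surface, level with it; the furniture and walls round the work are solid. World frame = base frame: x ahead of the robot, y to its left, z up, the work surface at z = 0. Lengths are in m, angles in rad, forces in N, time in s.
With the tool pointing down it reaches from about 0.275 to 0.875 m from the base axis. Payload 12.5 kg.
Tool frame: the origin (TCP) lies at the very end of the fingers, on their centre line; the grasp point (between the pads) lies 19 mm behind it; x points along the fingers, y is the direction in which the jaws open and shut, and the axes are right-handed (so a half turn about x gives the same grasp; the last joint's range is limited). The gripper opens to 85 mm and grips with 20 to 120 N. Pads are 22 mm wide; open, the fingers measure 114 mm over their backs; the gripper's body (76 mm by 85 mm) begins 54 mm behind the grasp point. The pads swing forward as they close: fully open they stand 13 mm farther back than shut.
Start: joints at [1.223, 0.351, 1.652, -0, 1.139, -0.085], TCP at [0.143, 0.531, 0.231] pointing down, gripper open.
Joint ranges: [-2.75, 2.75], [-0.79, 2.1], [0.01, 2.65], [-1.57, 4.71], [0.07, 3.14], [-2.87, 2.87]. Speed limits (rad/s): [2.22, 2.22, 2.79, 3.14, 3.14, 3.14].

INTERFACE

Orientations are given as a 3x3 rotation matrix whose columns are the frame's x, y, z axes.
In Python, from bench import manip gives the robot as it stands. Calls block until the motion is done:
- manip.move_ptp(position, orientation): joint-space move of the TCP to a pose.
- manip.move_l(position, attitude=None, max_speed=0.15): straight line of the TCP; attitude=None keeps the orientation; max_speed is the mean speed in m/s.
- manip.move_j(angles): joint-space move.
- manip.set_gripper(opening, effort=None): opening from 0.0 (shut) to 1.0 (fully open); effort is the grip in N (None keeps the last); returns when the fingers have stopped.
- manip.dwell(seconds).
- manip.inverse_kinematics(position, orientation): joint angles nearest the present ones, or None.
- manip.grab_frame(name): name is "scene" or "top" or "wrist"; returns (picture, depth): 480x640x3 uint8, red, green, blue; 480x640 float32, m along the optical axis (not along the pixel's ray), 0 where there is no reading.
- manip.get_calibration(name): a dict with "camera_matrix" (3x3 intrinsics, pixels), "R" (3x3) and "t" (3): a world point X has camera coordinates R X + t. Camera axes: x right, y down, z forward; pixel columns grow to the right and rows downward; lengths in m; the calibration is good to about 2 mm. A picture is of the moment at which its call begins: read the wrist's pose just before it. get_calibration takes no time and is no camera call; for the wrist camera it gives the pose at the moment of the call.
A pose or a line that the arm cannot do raises manip.Unreachable and nothing moves.
- manip.sign_off(): hands the job in, once; it reports no verdict.
Trained networks look in the newest picture that a camera, given by its name, has taken for a name from the list of things; names that differ only in an ending like _2 or _b are one class to them, and where a whole thing is asked for, a point or a joint stands for the part that bears it (a point fixed in the world has none). Each returns a list of dicts, best first, with "confidence" (0 to 1); they miss things now and then, are a little off and sometimes report something else, mostly with a low value. They report only what shows in the picture. A call takes as long as a camera call. They do not tell look-alikes from the thing itself.
- manip.look_for(camera, name): "at" ([x, y, z] in m, in world coordinates, good to about 4 mm: the middle of the surface that is visible of it).
Readings, each from a call of its own:
- manip.current_time(): time.
- manip.current_qpos(): joint angles.
- manip.current_joint_vel(): joint speeds.
- manip.current_joint_torque(): joint torques, N m.
- manip.current_ee_pos(): TCP position.
- manip.current_tcp_rot(): TCP orientation.
- manip.current_force(): force on the tool from outside, world axes, zero at the start.
- manip.current_ft_torque(): the same for the moment, N m.
- manip.current_grip_width(): opening from 0.0 (shut) to 1.0 (fully open).
Only numpy, scipy, OpenCV 4.12 (cv2) and the standard library are available. Lean on these libraries where they do the work, as an engineer would, in place of code of your own. Each camera call takes 0.05 s, during which the arm holds its last target.

TASK

Load the small cutting jig: take the push stick by its upright handle and with the end of its narrow tongue push the loose wooden slat along the guide channel, under the clear guard, until it lies square with its leading end flush against the end stop, alongside the fence. Keep the gripper off the slat. Then draw the stick out and stand it back on its sole on the bare desk clear of the jig, leaving the mouse, loupe, marker and eraser where they are.

Things in the scene. Friction and masses are not known exactly. Their poses are not given: they have to be found in the camera images.
- jig: Fixed plywood jig. Origin at desk level under the middle of the channel mouth; +x feed direction, +y fence side. Base x -150..150, y -50..50 mm, 10 mm thick; open infeed at x < 0. Channel 28 mm wide (y -14..14) between two rails 14 mm thick, tops 32 mm over the desk: the fence (+y) from x 0 to 130, the short rail (-y) from 0 to 80 mm, so x 80..130 is open on the -y side.
- jig_mouth (a point): middle of the channel's mouth on the base's upper face, 10 mm over the desk; axes as the jig. Ahead of it a clear guard plate 5 mm thick lies on the rails over x 0..80 mm, leaving 22 mm free height over the base. Behind it two lead-in walls, 8 mm thick and 22 mm high, flare out from y -14 and 14 at the mouth to y -40 and 40 at x = -60 mm.
- jig_stop (a point): middle of the end stop's face, at x = 130 mm of the jig, on the channel centre line, 17 mm over the desk; axes as the jig. The stop is a fixed cross piece 56 mm wide, 22 mm high over the base, that closes the channel's far end.
- slat: Loose dark wooden slat 60 x 24 x 14 mm (x, y, z), 25 g, lying flat on the jig's infeed, roughly in line with the channel. Origin at the centre of its underside; x is its long axis, roughly along the feed direction. It starts a little off the centre line and crooked, and turns aside when its end is pushed off-centre.
- push_stick: Loose wooden push stick, 120 g, standing on its sole on the desk. Origin at the underside below the middle of its handle; +x along the tongue, z up. Sole block x -30..30, y -22..22 mm, 12 mm high. Tongue 16 mm wide, 12 mm high, underside level with the sole's, from the block to x = 160 mm. Centre of mass about 22 mm ahead of the origin.
- stick_handle (a point): middle of the stick's upright handle, 50 mm over its underside; handle 30 mm (x) by 22 mm (y), from 12 to 85 mm over the underside; grip it from above across its 22 mm (y) width; axes as the stick
- stick_tip (a point): middle of the tongue's square end, 160 mm ahead of the stick's origin and 6 mm over its underside
- mouse: black computer mouse, 106 x 60 x 35 mm, a bystander; origin at centre of underside
- loupe: black round loupe, 37 mm across, 34 mm high, a bystander; origin at centre of underside
- marker: felt marker, 132 mm long, 16 mm wide and 18 mm high, lying, a bystander; its long axis is y; origin at centre of underside
- eraser: worn eraser 42 x 18 x 11 mm, a bystander; its long axis is y; origin at centre of underside
Mind the look-alikes: they are no part of the job. There is more than one size of the slat; the one meant has the size given above.

How it is judged:
On the way, in this order (a step that is already met when the one before it is completed fails the run):
1. the push stick is lifted off the desk (height (world z) of push_stick above 0.008 m), for 0.2 s.
2. the slat is under the guard with the stick's tongue entering the channel behind it (x of slat in the frame of jig between 0.04 and 0.095 m and x of stick_tip in the frame of jig above 0.005 m and x of stick_tip in the frame of slat above -0.04 m and y of stick_tip in the frame of jig between -0.014 and 0.014 m), for 0.1 s.
3. the slat's leading end is flush against the end stop and square (x of slat in the frame of jig_stop above -0.0325 m and angle between the x axis of slat and the x axis of jig, either way round below 0.06 rad), for 0.1 s.
At the end, for the whole second after the job is handed in: Slat flat on the jig, leading end within 2.5 mm of the end stop, square within 0.06 rad, its centre within 6 mm of the channel centre line. Push stick on its sole on the desk (within 4 mm and 0.06 rad of upright), touching neither jig nor slat. Both at rest (all of step 3 and x of slat in the frame of jig_stop below -0.027 m and y of slat in the frame of jig between -0.006 and 0.006 m and z of slat in the frame of jig below 0.013 m and angle between each of slat, push_stick's own z axis and vertical below 0.06 rad and height (world z) of push_stick between -0.006 and 0.004 m and contact force between push_stick and jig below 0.1 N and contact force between push_stick and slat below 0.1 N and linear speed of each of slat, push_stick below 0.01 m/s).
It fails at once if the gripper touches the slat (contact force between the fingers and slat above 0.3 N).
It fails at once if a bystander (mouse, loupe, marker, eraser) is moved by more than 20 mm (distance of any of mouse, loupe, marker, eraser from where it was at the start of the episode above 0.02 m).
It also fails if it takes over 72 s, if anything falls off the work surface, if the arm or the gripper's body presses on something with over 40 N, if the wrist force passes 120 N, or if a joint passes its speed limit or range.

## Working session

There is one attempt and no reset: what is moved stays moved. The work goes in short steps, each a Python script; the robot and the scene stay as the last script left them, time stands still between calls to the robot, and variables do not carry over. Pictures are saved under pics/ and viewed, and the job is handed in when it is done.

```bash
mkdir -p pics; ls; cat > h.py <<'E'
from bench import manip
import numpy as np, cv2
def snap(cam,fn=None):
    im,d=manip.grab_frame(cam)
    c=manip.get_calibration(cam)
    if fn: cv2.imwrite('pics/'+fn,cv2.cvtColor(im,cv2.COLOR_RGB2BGR))
    K=np.array(c['camera_matrix']);R=np.array(c['R']);t=np.array(c['t'])
    return im,d,K,R,t
def world(d,K,R,t):
    v,u=np.mgrid[0:480,0:640]
    P=np.stack([(u-K[0,2])/K[0,0]*d,(v-K[1,2])/K[1,1]*d,d],-1)
    return (P-t)@R
E
python3 - <<'E'
from h import *
for c in ['scene','top']:
    im,d,K,R,t=snap(c,c+'0.png')
    np.savez(c+'0.npz',im=im,d=d,K=K,R=R,t=t)
    print(c,-R.T@t, K[0,0])
    for n in ['jig','slat','push_stick','stick_handle','stick_tip','jig_mouth','jig_stop','mouse','loupe','marker','eraser']:
        print(n,[(np.round(r['at'],3).tolist(),round(r['confidence'],2)) for r in manip.look_for(c,n)][:4])
print(manip.current_time())
E
```

```text
pics
scene [0.09700869 0.43401839 0.86260317] 504.21062547985395
jig [([0.564, -0.034, 0.007], 0.68), ([0.65, -0.364, 0.026], 0.32)]
slat [([0.542, 0.058, 0.026], 0.76), ([0.431, 0.043, 0.011], 0.54)]
push_stick [([0.418, -0.164, 0.012], 0.88)]
stick_handle []
stick_tip [([0.415, -0.169, 0.008], 0.95)]
jig_mouth [([0.565, -0.032, 0.009], 0.87)]
jig_stop [([0.565, -0.039, 0.011], 0.59)]
mouse [([0.652, -0.364, 0.024], 0.78)]
loupe []
marker [([0.598, -0.292, 0.017], 0.9)]
eraser [([0.379, 0.107, 0.012], 0.76)]
top [ 0.3657687  -0.07513176  1.26180876] 471.08702709222206
jig [([0.57, -0.054, 0.008], 0.76)]
slat [([0.545, 0.056, 0.027], 0.76), ([0.433, 0.043, 0.011], 0.51), ([0.424, -0.193, 0.012], 0.43)]
push_stick [([0.422, -0.194, 0.012], 0.61), ([0.659, -0.372, 0.03], 0.21)]
stick_handle [([0.42, -0.19, 0.013], 0.62)]
stick_tip [([0.419, -0.193, 0.012], 0.8)]
jig_mouth [([0.566, -0.05, 0.014], 0.74)]
jig_stop [([0.566, -0.049, 0.01], 0.63)]
mouse [([0.657, -0.372, 0.028], 0.64), ([0.543, 0.054, 0.024], 0.38)]
loupe []
marker [([0.603, -0.292, 0.014], 0.74)]
eraser [([0.382, 0.108, 0.009], 0.53), ([0.569, -0.052, 0.006], 0.38)]
1.2
```

View pics/scene0.png

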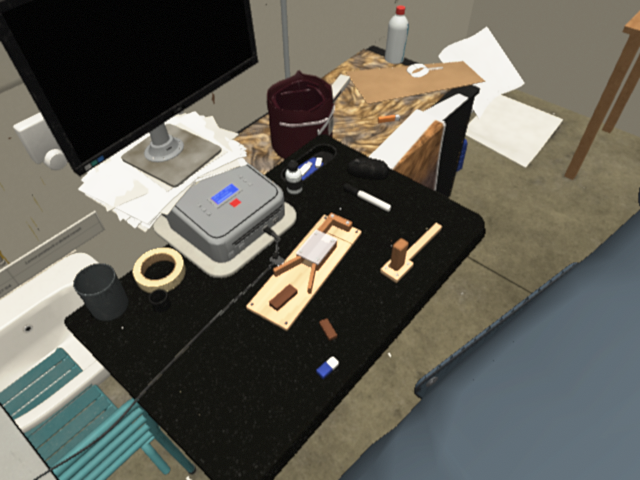

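View pics/top0.png

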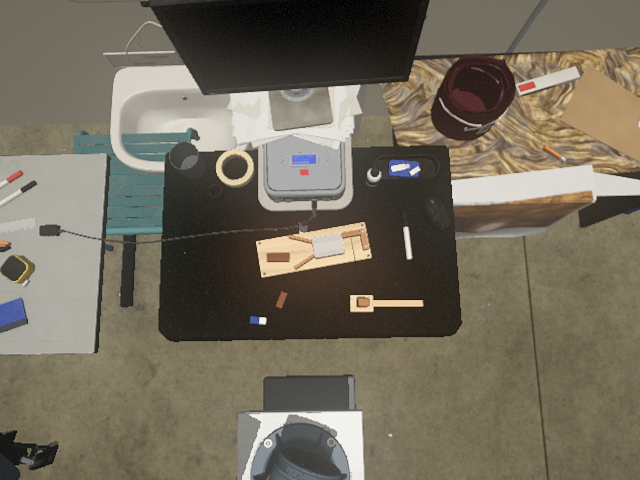

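The scene view shows two slat candidates: one on the jig infeed at (283,297) and a smaller one on bare desk at (328,328). The first lies on the jig as described. I'll confirm it in a crop.

```bash
python3 - <<'E'
from h import *
z=np.load('top0.npz');im=z['im'];W=world(z['d'],z['K'],z['R'],z['t'])
c=cv2.resize(im[210:340,240:440],None,fx=4,fy=4,interpolation=cv2.INTER_CUBIC)
cv2.imwrite('pics/crop0.png',c[:,:,::-1])
hsv=cv2.cvtColor(im,cv2.COLOR_RGB2HSV)
def rect(m,name,k=1):
    m=m.astype(np.uint8)
    n,l,s,_=cv2.connectedComponentsWithStats(m)
    for i in range(1,n):
        if s[i,4]>25:
            P=W[l==i]; r=cv2.minAreaRect((P[:,:2]*1000).astype(np.float32)); print(name,s[i].tolist(),np.round(r[0],1),np.round(r[1],1),round(r[2],1),'z',np.round(np.percentile(P[:,2],[5,50,95])*1000,1))
ws=(W[...,0]>.3)&(W[...,0]<.7)&(W[...,1]<.15)&(W[...,1]>-.42)
rect(ws&(hsv[...,2]>80)&(W[...,2]<0.07),'light')
rect(ws&(hsv[...,1]>60)&(hsv[...,2]<140)&(hsv[...,2]>50)&(W[...,2]<0.12),'dark')
E
```

```text
light [261, 200, 89, 23, 770] [672.9 -23.9] [ 54.1 243.5] 0.1 z [ 0.5 12.3 36.8]
light [256, 220, 116, 58, 4388] [585.1 -42.4] [134.5 305.2] 9.3 z [ 4.4 11.5 38.3]
light [403, 226, 10, 34, 212] [ 582.3 -299.3] [89.1 19.4] 3.6 z [ 0.3 13.4 18.6]
light [276, 291, 12, 18, 123] [436.8  43.2] [18.4 44.2] 69.1 z [-0.3  9.8 13.7]
light [350, 295, 74, 18, 667] [ 421.2 -235.6] [194.3  44.6] 89.6 z [-0.3 12.  17.3]
light [250, 316, 17, 9, 132] [383.9 104.1] [42.6 20.1] 82.6 z [-1.4 10.9 14.6]
light [273, 337, 137, 6, 491] [ 317.2 -134.4] [567.1  34.2] 90.0 z [-758.1 -749.5 -740.9]
dark [242, 201, 180, 135, 13231] [519.4 -90.6] [360.2 480.9] 0.1 z [-3.8  0.4  4.7]
dark [273, 337, 137, 6, 488] [ 316.9 -134.4] [567.1  33.6] 90.0 z [-758.1 -749.5 -740.9]
```

View pics/crop0.png

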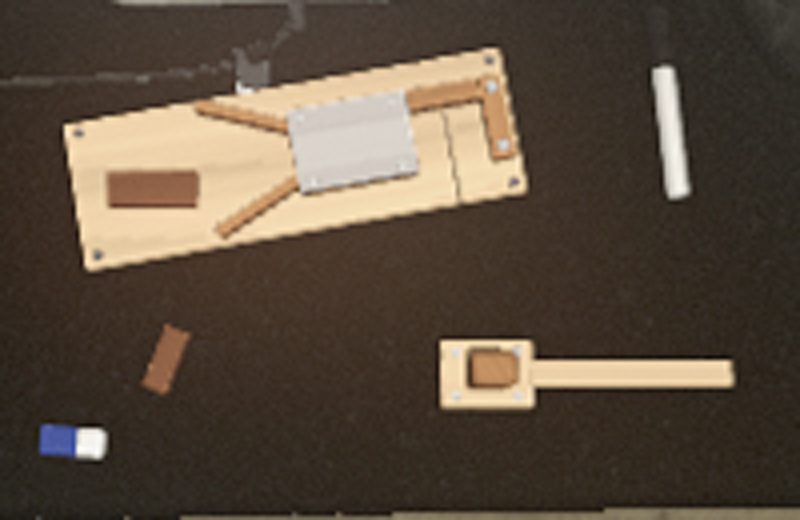

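The crop shows the slat meant at crop (153,188): on the infeed, about 61 mm long and crooked to the channel. The one at (166,358) measures about 44×18 mm and is the look-alike. The stick's handle is at (493,368), with its tongue pointing along -y in the world. Next I'll go close with the wrist camera.

```bash
python3 - <<'E'
from h import *
p=manip.current_ee_pos();Rt=np.array(manip.current_tcp_rot());print(p,Rt.round(3).tolist())
c=manip.get_calibration('wrist');R=np.array(c['R']);t=np.array(c['t']);C=-R.T@t
print(C, R.round(3).tolist(), c['camera_matrix'])
print('cam in tool',Rt.T@(C-p), (Rt.T@R.T).round(3).tolist())
for yx in (1,-1):
    Ro=np.array([[0,yx,0],[0,0,yx],[-1,0,0]],float).copy()
    Ro=np.column_stack([[0,0,-1],[yx,0,0],np.cross([0,0,-1],[yx,0,0])])
    for q in ([.42,-.19,.2],[.42,-.19,.04],[.57,.2,.1],[.57,-.05,.35],[.55,.0,.3]):
        print(yx,q,manip.inverse_kinematics(q,Ro))
E
```

```text
[0.1428495  0.53111718 0.23130123] [[0.0, 0.26, 0.966], [0.0, 0.966, -0.26], [-1.0, 0.0, 0.0]]
[0.07665483 0.54917434 0.37414191] [[0.26, 0.966, 0.001], [0.929, -0.25, 0.272], [0.263, -0.07, -0.962]] [[409.21824568   0.         321.76299761]
 [  0.         409.21824568 241.82875919]
 [  0.           0.           1.        ]]
cam in tool [-0.14284188  0.00024601 -0.06861045] [[-0.001, -0.272, 0.962], [1.0, -0.0, 0.001], [-0.0, 0.962, 0.272]]
1 [0.42, -0.19, 0.2] [-5.25876682e-01  2.28513972e-01  1.90628380e+00 -4.44089210e-16
  1.00679489e+00 -5.25876682e-01]
1 [0.42, -0.19, 0.04] [-5.25876682e-01  5.07577757e-01  2.01265720e+00 -4.44089210e-16
  6.21357700e-01 -5.25876682e-01]
1 [0.57, 0.2, 0.1] [ 2.60401949e-01  6.03042920e-01  1.61096889e+00 -4.44089210e-16
  9.27580847e-01  2.60401949e-01]
1 [0.57, -0.05, 0.35] [-1.68851945e-01  3.00820650e-01  1.42830236e+00 -4.44089210e-16
  1.41246965e+00 -1.68851945e-01]
1 [0.55, 0.0, 0.3] [-8.46465008e-02  2.88922976e-01  1.56382424e+00 -4.44089210e-16
  1.28884544e+00 -8.46465008e-02]
-1 [0.42, -0.19, 0.2] [-5.25876682e-01  2.28513972e-01  1.90628380e+00 -4.44089210e-16
  1.00679489e+00  2.61571597e+00]
-1 [0.42, -0.19, 0.04] [-5.25876682e-01  5.07577757e-01  2.01265720e+00 -4.44089210e-16
  6.21357700e-01  2.61571597e+00]
-1 [0.57, 0.2, 0.1] None
-1 [0.57, -0.05, 0.35] None
-1 [0.55, 0.0, 0.3] None
```

```bash
cat >> h.py <<'E'
def Rt(yaw=0):
    # yaw 0: jaws along world x, tool z along -y; rotated by yaw about world z
    y=np.array([np.cos(yaw),np.sin(yaw),0]);x=np.array([0,0,-1.]);return np.column_stack([x,y,np.cross(x,y)])
E
python3 - <<'E'
from h import *
for n,q in (('j',[.56,0.0,.26]),('s',[.42,-.19,.24])):
    manip.move_ptp(q,Rt(0)); manip.dwell(.3)
    im,d,K,R,t=snap('wrist','w_%s.png'%n); np.savez('w_%s.npz'%n,im=im,d=d,K=K,R=R,t=t)
print(manip.current_time())
E
```

```text
5.2417
```

View pics/w_j.png

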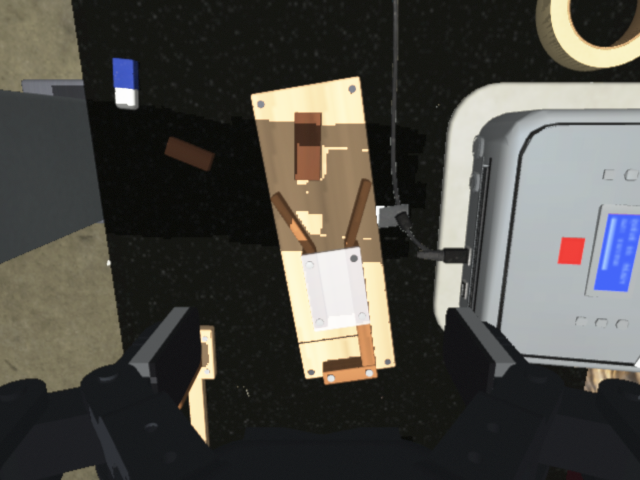

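View pics/w_s.png

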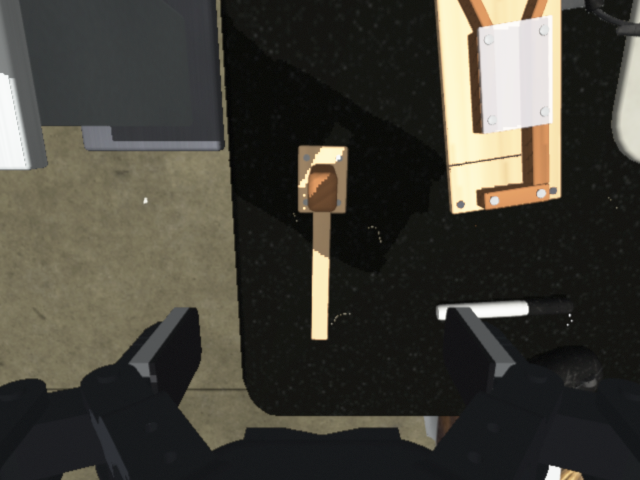

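Wrist view 1 shows the jig base corners at about (251,95), (359,77), (394,367) and (303,379), with the slat at (308,146). View 2 shows the stick: handle (322,188), tongue end (320,339). I'll turn these into positions on the known height planes.

```bash
cat >> h.py <<'E'
def ray(uv,zp,K,R,t):
    C=-R.T@t; v=R.T@np.array([(uv[0]-K[0,2])/K[0,0],(uv[1]-K[1,2])/K[1,1],1.]); return C+v*(zp-C[2])/v[2]
def ld(n):
    z=np.load(n);return z['im'],z['d'],z['K'],z['R'],z['t']
E
python3 - <<'E'
from h import *
im,d,K,R,t=ld('w_j.npz'); g=lambda uv,z:ray(uv,z,K,R,t)
W=world(d,K,R,t)
print('z base',W[300,290],W[190,305],'slat',W[146,308],'guard',W[290,335],'desk',W[300,240])
cs=[g(p,.01)[:2]*1000 for p in [(251,95),(359,77),(394,367),(303,379)]]
print('jig corners',np.round(cs,1),[np.linalg.norm(cs[i]-cs[(i+1)%4]).round(1) for i in range(4)])
c=cv2.resize(im[60:390,230:410],None,fx=3,fy=1.8*1,interpolation=cv2.INTER_CUBIC)
c=cv2.resize(im[60:260,240:400],None,fx=3.5,fy=3,interpolation=cv2.INTER_CUBIC)
cv2.imwrite('pics/cj.png',cv2.resize(im[70:220,240:400],None,fx=4,fy=4,interpolation=cv2.INTER_CUBIC)[:,:,::-1])
cv2.imwrite('pics/cj2.png',cv2.resize(im[240:390,260:410],None,fx=4,fy=4,interpolation=cv2.INTER_CUBIC)[:,:,::-1])
im,d,K,R,t=ld('w_s.npz');W=world(d,K,R,t)
print('block',W[150,305],'handle',W[188,320],'tongue',W[300,319])
cv2.imwrite('pics/cs.png',cv2.resize(im[140:350,240:400],None,fx=4,fy=2.8,interpolation=cv2.INTER_CUBIC)[:,:,::-1])
cs=[g(p,.012)[:2]*1000 for p in [(298,147),(347,147),(347,213),(298,212)]];cs=[ray(p,.012,K,R,t)[:2]*1000 for p in [(298,147),(347,147),(347,213),(298,212),(312,339),(327,339)]]
print('stick',np.round(cs,1))
E
```

```text
z base [ 0.52746461 -0.10469322  0.00912213] [0.54431611 0.01024726 0.00922003] slat [0.54806776 0.05231643 0.02451118] guard [ 0.57327697 -0.08233868  0.03608041] desk [ 4.73348042e-01 -1.08906308e-01 -3.69445364e-04]
jig corners [[ 496.4   96.7]
 [ 593.8  111.9]
 [ 639.4 -183.4]
 [ 539.9 -198.5]] [np.float64(98.6), np.float64(298.9), np.float64(100.7), np.float64(298.4)]
block [ 0.4059572  -0.1405614   0.01287983] handle [ 0.41948837 -0.16374075  0.08482793] tongue [ 0.41820132 -0.28400486  0.01279602]
stick [[ 399.8 -138. ]
 [ 443.1 -138. ]
 [ 444.1 -197.4]
 [ 398.9 -196.5]
 [ 411.1 -327. ]
 [ 426.2 -326.9]]
```

View pics/cj.png

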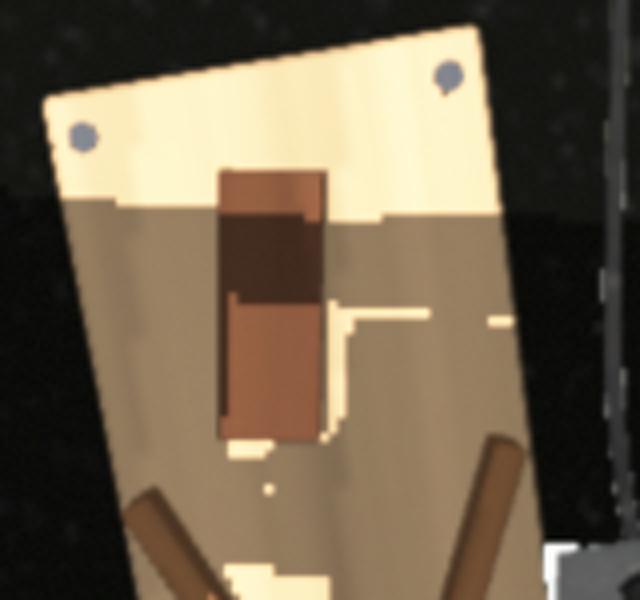

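View pics/cj2.png

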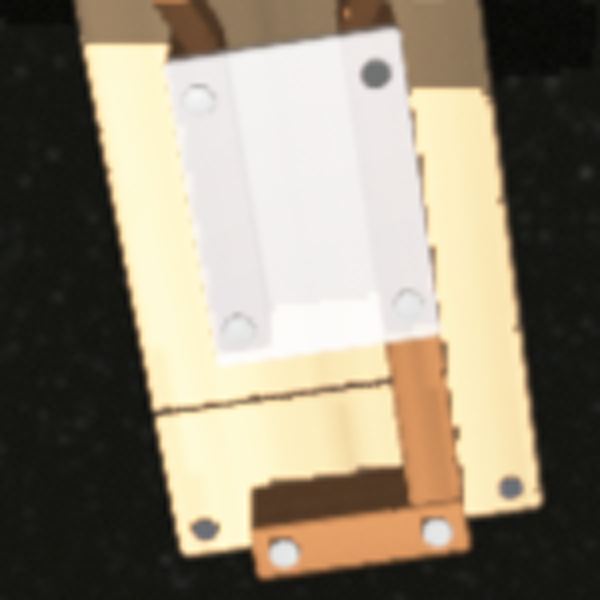

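View pics/cs.png

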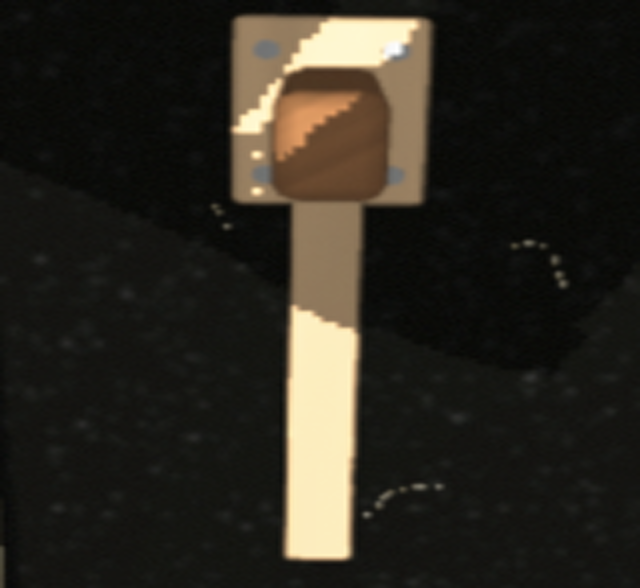

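```bash
cat > fit.py <<'E'
from h import *
from scipy.optimize import least_squares
def fit(px,obj,z,cal,x0):
    w=np.array([ray(p,z,*cal)[:2] for p in px]);obj=np.array(obj)
    def f(q):
        c,s=np.cos(q[2]),np.sin(q[2]); return ((obj@np.array([[c,s],[-s,c]])+q[:2]-w)*1000).ravel()
    r=least_squares(f,x0); return r.x,r.fun.reshape(-1,2).round(1)
E
python3 - <<'E'
from fit import *
im,d,K,R,t=ld('w_j.npz');cal=(K,R,t)
# image up = +y world ; feed=-y ; jig +y=world +x
J,e=fit([(251.25,95),(360,76.25),(395,365.75),(305.75,379.25)],[(-.15,-.05),(-.15,.05),(.15,.05),(.15,-.05)],.010,cal,[.57,-.05,-1.5]);print('jig',J,np.degrees(J[2]),e.tolist())
S,e=fit([(294.5,112.5),(321.5,112.5),(320.5,180),(294.75,180)],[(-.03,-.012),(-.03,.012),(.03,.012),(.03,-.012)],.024,cal,[.57,.05,-1.5]);print('slat',S,e.tolist())
c,s=np.cos(J[2]),np.sin(J[2]);M=np.array([[c,s],[-s,c]])
print('slat in jig',M@(S[:2]-J[:2]),S[2]-J[2])
# check stop: face at top of stop x=.13,z=.032 ; guard corners z=.037
for n,p,z in (('guard',[(302,255),(360,247),(369,323.5),(314.5,331)],.037),('stop far top',[(325,384.5),(377,377)],.032),('fence end/stop',[(375,365)],.032),('leadin inner tips',[(272,197),(366,180)],.032)):
    print(n,[(M@(ray(q,z,*cal)[:2]-J[:2])*1000).round(1).tolist() for q in p])
im,d,K,R,t=ld('w_s.npz');cal=(K,R,t)
T,e=fit([(298,146.1),(348,146),(346.25,213.2),(298,212.5),(311.25,339.6),(328,339.6)],[(-.03,-.022),(-.03,.022),(.03,.022),(.03,-.022),(.16,-.008),(.16,.008)],.012,cal,[.42,-.19,-1.5]);print('stick',T,e.tolist())
np.savez('poses.npz',J=J,S=S,T=T)
E
```

```text
jig [ 0.56866469 -0.04287073 -1.41474881] -81.05913563026294 [[-0.6, 0.9], [0.1, 0.5], [0.9, -1.4], [-0.4, -0.0]]
slat [ 0.54787069  0.05142529 -1.58323832] [[-0.1, 0.4], [0.0, 0.1], [0.2, -0.4], [-0.1, -0.1]]
slat in jig [-0.09638195 -0.00588632] -0.16848951841494242
guard [[-0.4, -27.0], [0.3, 27.8], [79.6, 26.3], [79.3, -28.0]]
stop far top [[144.7, -27.5], [144.2, 27.2]]
fence end/stop [[129.8, 26.8]]
leadin inner tips [[-57.8, -45.2], [-59.9, 41.6]]
stick [ 0.42144548 -0.167371   -1.58662545] [[0.1, 0.2], [-0.0, -0.6], [-0.5, -0.1], [0.1, -0.0], [0.6, 0.4], [-0.3, 0.1]]
```

Residuals are under 1.5 mm, and the guard (0..80, ±27) and stop (144 far edge, 130 face) agree with the drawing. The slat is at jig (-96, -6) mm and -9.7°. Next I'll grasp the stick and lift it.

```bash
python3 - <<'E'
from h import *
z=np.load('poses.npz');T=z['T']
o=Rt(T[2]+np.pi/2)
manip.move_ptp([T[0],T[1],.13],o)
manip.move_l([T[0],T[1],.034],max_speed=.1)
f0=np.array(manip.current_force())
manip.set_gripper(0.0,effort=60)
print('w',manip.current_grip_width(),manip.current_ee_pos(),manip.current_force()-f0)
manip.move_l([T[0],T[1],.034+.06],max_speed=.1);manip.dwell(.2)
print(manip.current_ee_pos(),manip.current_force()-f0,manip.current_ft_torque(),manip.current_time())
im,d,K,R,t=snap('wrist','w_g.png');np.savez('w_g.npz',im=im,d=d,K=K,R=R,t=t)
E
```

```text
w 0.2504568922558045 [ 0.42149753 -0.16738529  0.03410813] [ 0.75986    -0.57480659  2.39577006]
[ 0.42116174 -0.1672164   0.09344354] [-0.55247753 -1.24953956 -0.51483875] [ 0.09265438  0.00675594 -0.03394512] 8.425
```

View pics/w_g.png

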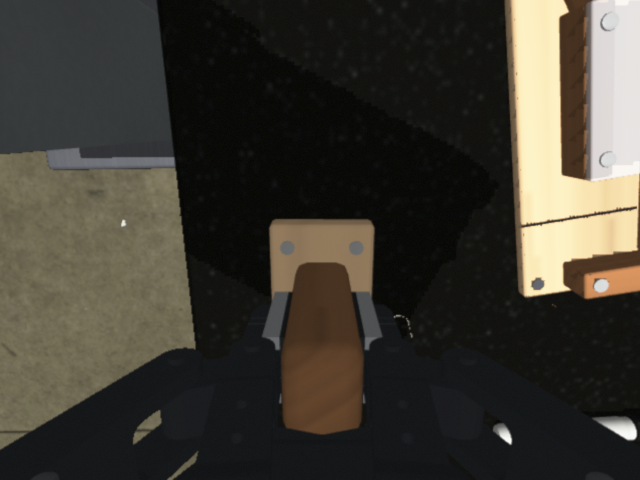

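The wrist picture shows the stick held squarely: block back edge at row 220 between columns 271 and 373, handle between the pads. I'll carry it behind the jig and check the tongue.

```bash
cat >> h.py <<'E'
_z=np.load('poses.npz') ;J=_z['J'];jd=np.array([np.cos(J[2]),np.sin(J[2])]);jn=np.array([-jd[1],jd[0]])
def jp(x,y,z): 
    p=J[:2]+jd*x+jn*y; return [p[0],p[1],z]
JO=Rt(J[2]+np.pi/2)
def injig(w): 
    w=np.asarray(w); return np.array([(w[:2]-J[:2])@jd,(w[:2]-J[:2])@jn])
E
python3 - <<'E'
from h import *
manip.move_l([.421,-.167,.14],max_speed=.2)
manip.move_ptp(jp(-.31,0,.14),JO)
manip.move_l(jp(-.31,0,.034+.016),max_speed=.1);manip.dwell(.2)
print(manip.current_ee_pos(),injig(manip.current_ee_pos()),manip.current_time())
for c in('top','scene'):
    im,d,K,R,t=snap(c,c+'1.png');np.savez(c+'1.npz',im=im,d=d,K=K,R=R,t=t)
    a,b,e,f=(200,320,140,380) if c=='top' else (200,400,180,400)
    cv2.imwrite('pics/%s1c.png'%c,cv2.resize(im[a:b,e:f],None,fx=3,fy=3,interpolation=cv2.INTER_CUBIC)[:,:,::-1])
E
```

```text
[0.52075191 0.26348141 0.05053617] [-3.10076099e-01  2.81107349e-04] 11.7333
```

View pics/top1c.png

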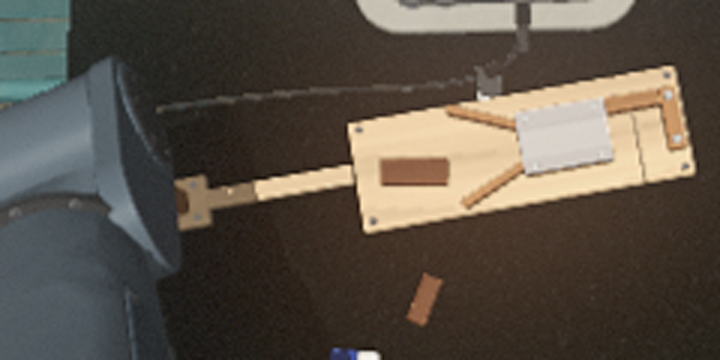

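View pics/scene1c.png

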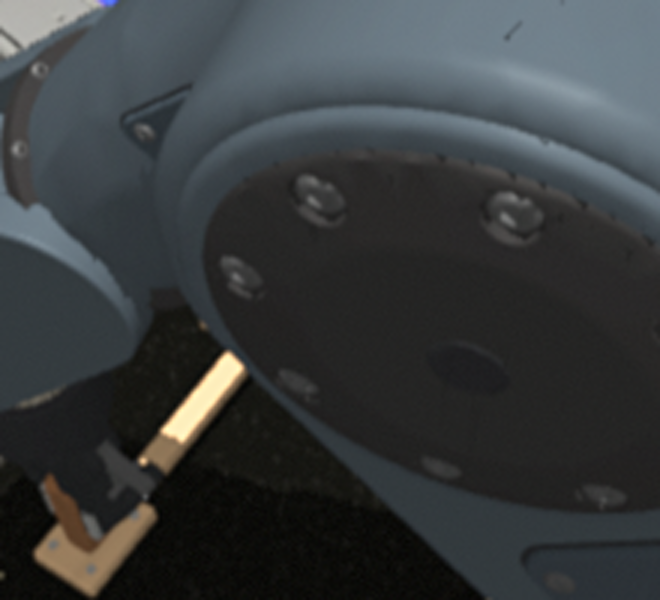

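Top view: the tongue runs to the jig's infeed edge at crop (354,175), in line with the channel. The slat is untouched at crop (414,171). Scene view: the arm hides the jig. I'll check tongue height and lateral position from the top depth.

```bash
python3 - <<'E'
from h import *
im,d,K,R,t=ld('top1.npz');W=world(d,K,R,t)
for x in range(226,258,4):
    # rows bright
    col=[v for v in range(250,275) if im[v,x].sum()>450]
    v=np.mean(col); print(x,col[0],col[-1],(W[int(v),x]*1000).round(1),'jig xy',(injig(ray((x,v),.028,K,R,t))*1000).round(1))
print('base z',W[265,270]*1000,'desk',W[290,230]*1000)
E
```

```text
226 260 265 [536.7 186.   30.6] jig xy [-231.7    3.1]
230 259 265 [536.9 176.   27.4] jig xy [-221.     2.5]
234 259 264 [539.1 165.1  28.9] jig xy [-210.4    2. ]
238 258 264 [538.9 154.5  28.8] jig xy [-199.7    1.4]
242 258 263 [541.5 144.   28. ] jig xy [-189.     0.9]
246 257 262 [544.4 134.   24.5] jig xy [-178.2    1.6]
250 256 261 [546.6 123.1  26.1] jig xy [-167.3    2.4]
254 255 261 [546.4 112.4  26.3] jig xy [-156.6    1.8]
base z [528.32140109  71.31333542  14.07120929] desk [465.10450993 180.67187598  -1.00148288]
```

```bash
python3 - <<'E'
from h import *
im,d,K,R,t=ld('top1.npz')
for q in [(350,124),(363,232),(677,67),(694,174)]:
    print((injig(ray((140+q[0]/3-.3,200+q[1]/3-.3),.010,K,R,t))*1000).round(1))
E
```

```text
[-145.6   49.6]
[-149.  -49.]
[154.3  48.6]
[150.4 -50. ]
```

```bash
python3 - <<'E'
from h import *
im,d,K,R,t=ld('top1.npz');W=world(d,K,R,t);Q=(W[...,:2]-J[:2])
X=Q@jd;Y=Q@jn
m=(abs(Y-.001)<.006)&(X>-.265)&(X<-.155)&(W[...,2]>.01)
p=np.polyfit(X[m],W[...,2][m],1);print(m.sum(),p,np.polyval(p,[-.27,-.15]), np.std(W[...,2][m]-np.polyval(p,X[m])))
m=(abs(Y-.035)<.010)&(X>-.14)&(X<.12); print(np.median(W[...,2][m]))
m=(abs(Y)<.03)&(X>-.2)&(X<-.16)&(abs(Y)>.015); print('desk',np.median(W[...,2][m]))
E
```

```text
330 [-3.06951575 -0.53134369] [ 0.29742556 -0.07091633] 0.13236740852501983
0.011604749830364502
desk 0.0006367848177953097
```

```bash
python3 - <<'E'
from h import *
im,d,K,R,t=ld('top1.npz');W=world(d,K,R,t);Q=(W[...,:2]-J[:2])
X=Q@jd;Y=Q@jn
m=(abs(Y-.001)<.006)&(X>-.27)&(X<-.155)&(W[...,2]>.01)&(W[...,2]<.05)
p=np.polyfit(X[m],W[...,2][m],1);print(m.sum(),p,np.polyval(p,[-.27,-.15]), np.std(W[...,2][m]-np.polyval(p,X[m])))
E
```

```text
212 [0.00354588 0.02885011] [0.02789272 0.02831823] 0.003547851210098159
```

The tongue is level (slope 0.4%) with its underside at 16 mm and its y about +1.5 mm. I'll shift it -1.5 mm, lower it to 1.5 mm above the base and push in stages.

```bash
cat >> h.py <<'E'
ZP=.034+.0115
def tip(x,v=.05,y=-.0015,z=ZP): manip.move_l(jp(x-.16,y,z),max_speed=v)
def rep(n):
    print('t',manip.current_time(),'tip x',injig(manip.current_ee_pos())+[.16,0],'z',manip.current_ee_pos()[2],'F',np.round(manip.current_force(),1))
    im,d,K,R,t=snap('top');np.savez('top%s.npz'%n,im=im,d=d,K=K,R=R,t=t)
    cv2.imwrite('pics/top%s.png'%n,cv2.resize(im[200:300,220:390],None,fx=4,fy=4,interpolation=cv2.INTER_CUBIC)[:,:,::-1])
E
python3 - <<'E'
from h import *
tip(-.15,.03); rep('2a'); tip(-.085,.05); rep(2)
E
```

```text
t 12.1417 tip x [-0.14997094 -0.0017454 ] z 0.045224383572006324 F [ 0.7 -0.1 -1.4]
t 13.6417 tip x [-0.0852084  -0.00150759] z 0.04550104526023657 F [-0.8  0.6 -1. ]
```

View pics/top2.png

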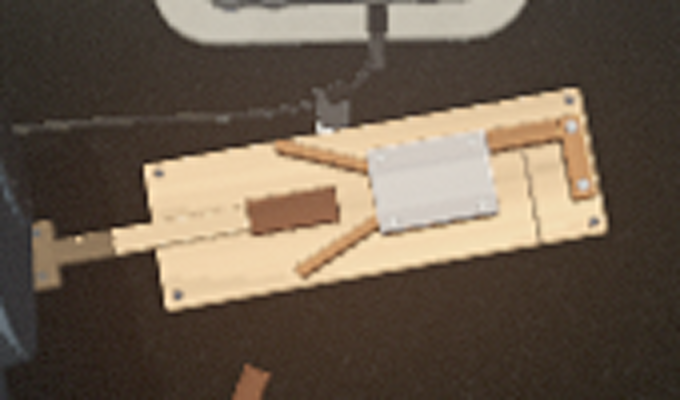

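Slat at crop (293,211) has turned square with the jig against the tongue's face. I'll continue into the mouth.

```bash
python3 - <<'E'
from h import *
tip(-.035,.04); rep(3); print(injig(ray((220+338/4,200+198/4),.024,*ld('top3.npz')[2:])))
E
```

```text
t 15.0917 tip x [-0.03518996 -0.00147699] z 0.04551313980128635 F [ 0.3  0.7 -1.1]
[-0.02099834  0.00119131]
```

View pics/top3.png

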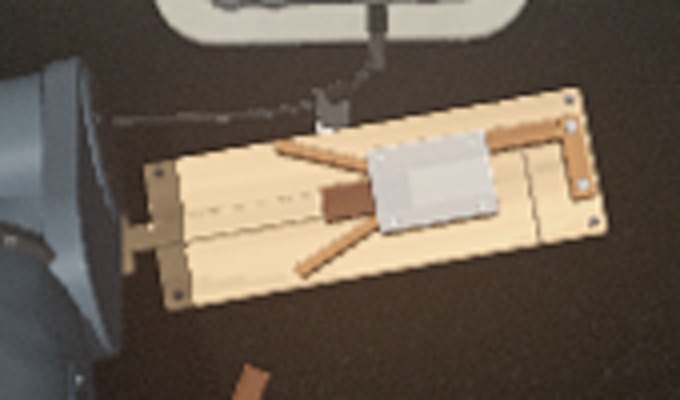

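The slat has entered the mouth, with its rear still showing at crop (345,202) and negligible force. I'll push on through, slowly near the stop and watching the force.

```bash
python3 - <<'E'
from h import *
tip(.02,.04); print(np.round(manip.current_force(),1)); tip(.062,.03)
f0=np.array(manip.current_force())[:2]@jd
for x in np.arange(.064,.0771,.001):
    tip(x,.02); manip.dwell(.05)
    f=np.array(manip.current_force())[:2]@jd
    print(round(x,3),(injig(manip.current_ee_pos())[0]+.16).round(4),round(f-f0,1))
    if f-f0<-12: break
manip.dwell(.3)
rep(4)
E
```

```text
[ 0.2  0.4 -1.4]
0.064 0.064 -0.4
0.065 0.065 -0.9
0.066 0.066 -0.7
0.067 0.067 -1.4
0.068 0.068 -0.5
0.069 0.0691 -0.4
0.07 0.0699 -3.4
0.071 0.0701 -10.4
0.072 0.0702 -17.3
t 21.2167 tip x [ 0.07016793 -0.0015013 ] z 0.04580963296482364 F [-3.2 16.5  3.9]
```

View pics/top4.png

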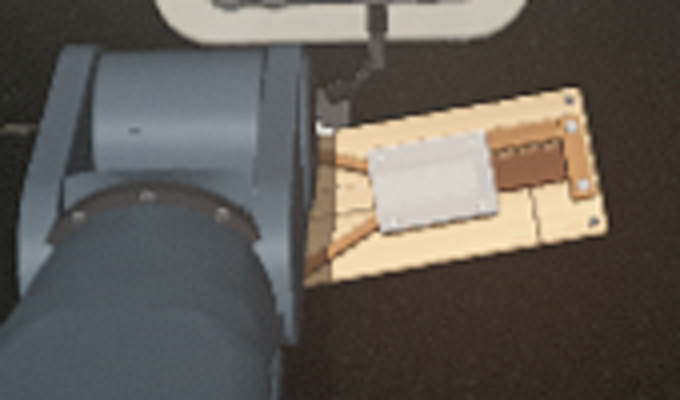

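Contact came exactly at tip x = 70 mm, as predicted, with 17 N. The slat lies against the stop at crop (533,165), square and beside the fence. I'll withdraw straight back and check both.

```bash
python3 - <<'E'
from h import *
tip(.069,.02); tip(-.17,.1); 
rep(5)
z=np.load('poses.npz');T=z['T']
tip(-.17,.1,z=.16)
im,d,K,R,t=snap('wrist','w5.png')
manip.move_ptp([T[0],T[1],.12],Rt(T[2]+np.pi/2)); manip.dwell(.2)
im,d,K,R,t=snap('top');np.savez('top6.npz',im=im,d=d,K=K,R=R,t=t)
cv2.imwrite('pics/top6.png',cv2.resize(im[210:340,240:440],None,fx=4,fy=4,interpolation=cv2.INTER_CUBIC)[:,:,::-1])
snap('wrist','w6.png')
W=world(d,K,R,t); m=(abs(W[...,0]-T[0]-.001)<.006)&(W[...,1]<-.2-.03)&(W[...,1]>-.33)&(W[...,2]>.05)&(W[...,2]<.15)
p=np.polyfit(W[...,1][m],W[...,2][m],1);print('tongue slope (dz/dy)',m.sum(),p,'top z at y -.25',np.polyval(p,-.25),manip.current_ee_pos(),manip.current_time())
E
```

```text
t 24.1083 tip x [-0.16973542 -0.00146127] z 0.04550257251962071 F [ 0.8  0.9 -0.9]
tongue slope (dz/dy) 73 [0.01304166 0.10241187] top z at y -.25 0.09915145340318367 [ 0.42160575 -0.16708911  0.11997566] 27.4917
```

View pics/top6.png

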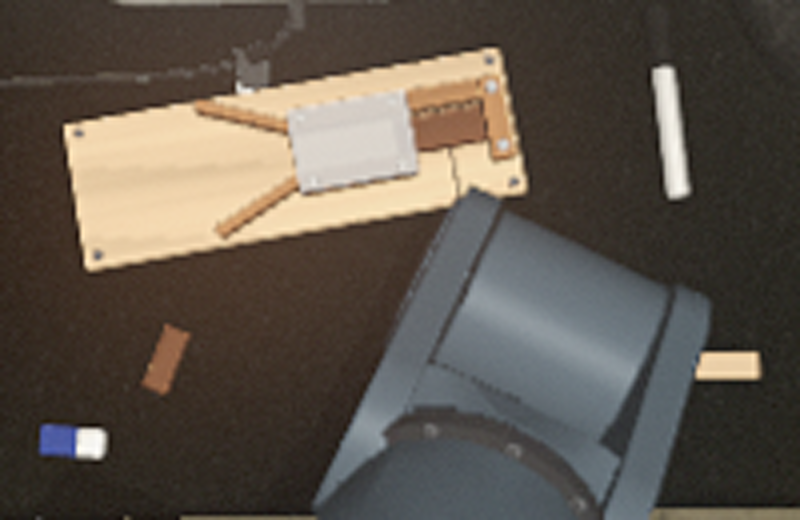

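View pics/w6.png

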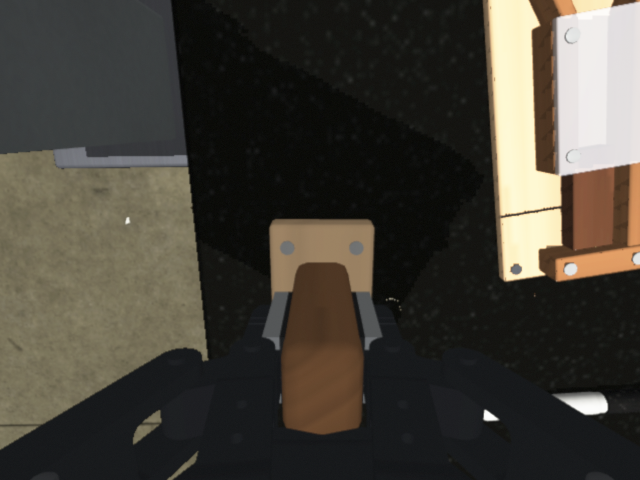

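The grip has not shifted: the block shows at the same pixels (271..373, 220) as before, and the tongue is level. The slat touches the stop squarely. Next I'll stand the stick down, release it and check.

```bash
python3 - <<'E'
from h import *
T=np.load('poses.npz')['T']
manip.move_l([T[0],T[1],.045],max_speed=.1); f0=np.array(manip.current_force())[2]
for z in np.arange(.038,.0318,-.001):
    manip.move_l([T[0],T[1],z],max_speed=.02); manip.dwell(.05); f=np.array(manip.current_force())[2]-f0; print(round(z,3),round(f,1),manip.current_ee_pos()[2].round(4))
    if f>4: break
manip.set_gripper(1.0); manip.dwell(.2)
manip.move_l([T[0],T[1],.16],max_speed=.1)
manip.move_ptp([.42,-.19,.24],Rt(0)); manip.dwell(.3)
im,d,K,R,t=snap('wrist','w7.png');np.savez('w7.npz',im=im,d=d,K=K,R=R,t=t)
cv2.imwrite('pics/w7s.png',cv2.resize(im[140:350,240:400],None,fx=4,fy=2.8,interpolation=cv2.INTER_CUBIC)[:,:,::-1])
cv2.imwrite('pics/w7j.png',cv2.resize(im[100:230,430:580],None,fx=4.5,fy=4.5,interpolation=cv2.INTER_CUBIC)[:,:,::-1])
for n in ['mouse','marker','eraser']:
  for c in('scene','top'):
    if n=='mouse': manip.grab_frame(c)
for c in('scene','top'):
  for n in ['mouse','marker','eraser','loupe']:
    print(c,n,[np.round(r['at'],3).tolist() for r in manip.look_for(c,n)][:1])
print(manip.current_time())
E
```

```text
0.038 0.4 0.038
0.037 0.5 0.037
0.036 -0.4 0.036
0.035 0.8 0.035
0.034 3.2 0.0341
0.033 24.9 0.034
scene mouse [[0.655, -0.365, 0.028]]
scene marker [[0.597, -0.294, 0.016]]
scene eraser [[0.38, 0.106, 0.014]]
scene loupe [[0.728, 0.223, 0.022]]
top mouse [[0.661, -0.372, 0.028]]
top marker [[0.604, -0.294, 0.015]]
top eraser [[0.663, -0.372, 0.028]]
top loupe []
33.975
```

View pics/w7s.png

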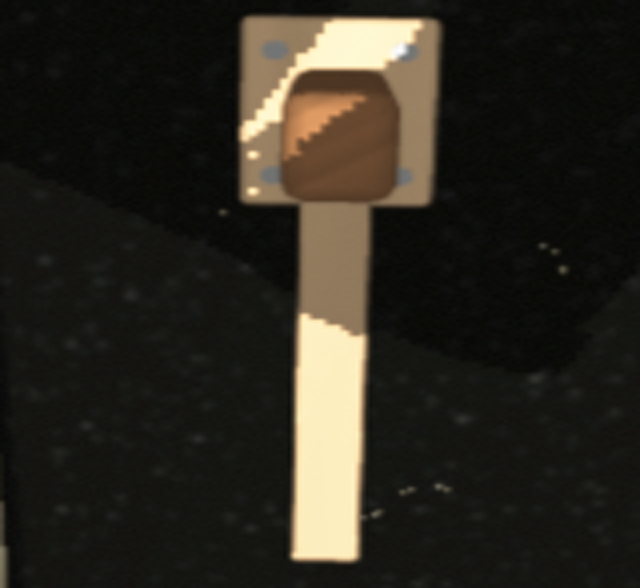

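View pics/w7j.png

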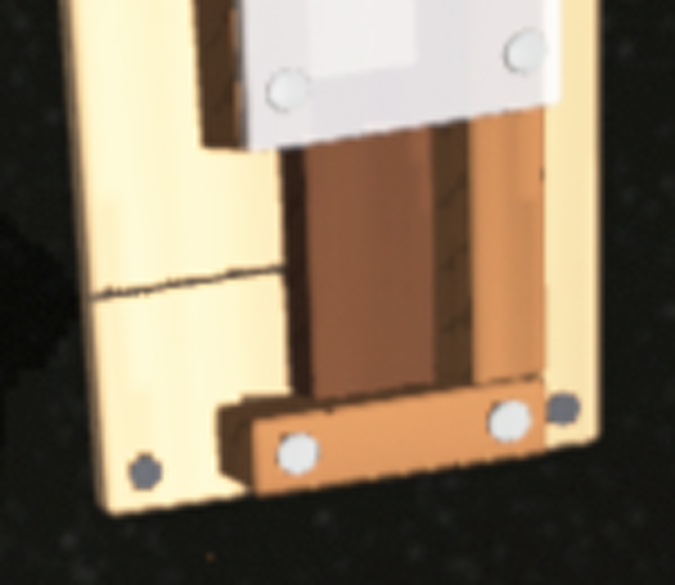

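Stick stands on its sole at its old place (block (240..437, 17..205) in crop). The slat's leading end is at the stop's face. A quick numeric check of slat yaw and lateral position follows.

```bash
python3 - <<'E'
from fit import *
im,d,K,R,t=ld('w7.npz')
f=lambda q,z:(injig(ray((430+q[0]/4.5-.4,100+q[1]/4.5-.4),z,K,R,t))*1000).round(1)
for n,q,z in(('slat L',(305,150),.024),('slat L lead',(315,393),.024),('slat R (vis)',(432,130),.024),('R lead',(435,383),.024),('stop far L',(257,494),.032),('stop far R',(545,447),.032),('stop near L top',(253,412),.032),('stop near R top',(545,380),.032)): print(n,f(q,z))
T,e=fit([(300,146.1),(350,146),(348.2,213.2),(300,212.5),(312.8,340.2),(329.7,340.2)],[(-.03,-.022),(-.03,.022),(.03,.022),(.03,-.022),(.16,-.008),(.16,.008)],.012,(K,R,t),[.42,-.19,-1.5]);print(T,np.abs(e).max())
W=world(d,K,R,t);print('handle top z',W[190,322,2],'block',W[150,325,2],'tongue tip',W[330,322,2], 'slat z',W[100+250//4,430+370//4,2])
E
```

```text
slat L [ 81.8 -13. ]
slat L lead [128.1 -13. ]
slat R (vis) [81.8 10.6]
R lead [129.7  10.1]
stop far L [144.3 -28. ]
stop far R [143.7  26.9]
stop near L top [128.2 -28. ]
stop near R top [130.7  27. ]
[ 0.42242759 -0.16733931 -1.58792009] 0.7
handle top z 0.08558596772497071 block 0.013252176531489322 tongue tip 0.0137652781615684 slat z 0.023998589863285714
```

All checks are consistent: the slat centre is about -1.3 mm off the centre line with yaw near 0, its leading end is at the stop, and the stick is level on the desk.

```bash
python3 -c "
from h import *
manip.sign_off();print(manip.current_time())"
```

```text
the job is handed in; nothing more can be done
the job is handed in; nothing more can be done
```

The job is done and handed in, with the clock at 34 s at my last reading (limit 72 s); sign-off reports no verdict. I took the stick by its handle and pushed the slat under the guard to the stop, meeting firm contact at tongue-tip x = 70 mm with about 17 N. Then I drew the stick out and stood it back on its old spot.

**Last checks:**
- **Slat:** the visible side edge is parallel to the channel, so yaw is about 0. The centre is about 1.3 mm off the channel line. The leading edge measures 128–130 mm, but the stop's own face measures the same way, so it is flush within measurement error. Its top is at 24 mm, so it lies flat.
- **Stick:** standing level on its sole (handle top at about 85 mm), clear of the jig. The set-down pressed up to about 25 N on the wrist for a moment before release.
- **Bystanders:** the mouse and marker read within 4 mm of their start in both cameras, and the eraser in the scene camera.

**Disagreed or missing:** the top camera's last eraser detection was a false hit on the mouse. No camera found the loupe at the start. The only later reading, by the scene camera, put it at (0.73, 0.22), so I have no before/after comparison for it. The planned path keeps the arm well away from that spot.

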